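# Gauge the docking cushions and shut the bad station

## Task

One of the three docking stations has a rubber cushion that has gone hard. Find it with the hardness gauge: press its foot squarely down on the middle of a well's rubber seat with 15 to 20 N, never over 25, hold it so about a second and read how far its pin has sunk; then put the gauge back upright in its cradle and slide the shutter of the bad station fully shut, leaving the other shutters open and the bottles and scanner alone.

Things in the scene. Friction and masses are not known exactly. Their poses are not given: they have to be found in the camera images.
- station_1: one of three identical docking stations side by side (105 mm apart) on a base tray: a steel block 198 mm long (x), 100 mm wide (y), 34 mm high, its underside 12 mm above the counter. Origin at the underside, below the middle of its square well (66 x 66 mm); the well is near the end that faces the robot. +x points along the station away from the robot, towards its parked shutter; z up
- well_1 (a point): middle of the mouth of the well of station_1, level with the station's top, 46 mm above the counter. Below it a black rubber seat fills the well; worn to a different depth in each station, its face lies 3 to 13 mm below this point. The seat is firm but for a round cushion of 29 mm diameter in its middle, level with it, that gives under a pin. Which cushion is the hard one cannot be seen and varies
- shutter_1 (a joint): travel in m of the flat aluminium shutter of station_1, which slides on rails on top of the station: 0 = parked, well fully open; 0.075 = at its stop, well fully shut. It closes along the station's -x (towards the robot), stays where it is left and takes about 2 N to push
- tab_1 (a point): middle of the upright pull tab on the shutter of station_1: 44 mm wide (y), 10 mm thick (14 mm at its top edge), standing 26 mm above the 3 mm shutter plate; this point is 16 mm above the plate's underside, 63 mm above the counter. It moves with the shutter: parked it is 78 mm beyond the well point, shut 3 mm beyond it
- station_2: one of three identical docking stations side by side (105 mm apart) on a base tray: a steel block 198 mm long (x), 100 mm wide (y), 34 mm high, its underside 12 mm above the counter. Origin at the underside, below the middle of its square well (66 x 66 mm); the well is near the end that faces the robot. +x points along the station away from the robot, towards its parked shutter; z up
- well_2 (a point): middle of the mouth of the well of station_2, level with the station's top, 46 mm above the counter. Below it a black rubber seat fills the well; worn to a different depth in each station, its face lies 3 to 13 mm below this point. The seat is firm but for a round cushion of 29 mm diameter in its middle, level with it, that gives under a pin. Which cushion is the hard one cannot be seen and varies
- shutter_2 (a joint): travel in m of the flat aluminium shutter of station_2, which slides on rails on top of the station: 0 = parked, well fully open; 0.075 = at its stop, well fully shut. It closes along the station's -x (towards the robot), stays where it is left and takes about 2 N to push
- tab_2 (a point): middle of the upright pull tab on the shutter of station_2: 44 mm wide (y), 10 mm thick (14 mm at its top edge), standing 26 mm above the 3 mm shutter plate; this point is 16 mm above the plate's underside, 63 mm above the counter. It moves with the shutter: parked it is 78 mm beyond the well point, shut 3 mm beyond it
- station_3: one of three identical docking stations side by side (105 mm apart) on a base tray: a steel block 198 mm long (x), 100 mm wide (y), 34 mm high, its underside 12 mm above the counter. Origin at the underside, below the middle of its square well (66 x 66 mm); the well is near the end that faces the robot. +x points along the station away from the robot, towards its parked shutter; z up
- well_3 (a point): middle of the mouth of the well of station_3, level with the station's top, 46 mm above the counter. Below it a black rubber seat fills the well; worn to a different depth in each station, its face lies 3 to 13 mm below this point. The seat is firm but for a round cushion of 29 mm diameter in its middle, level with it, that gives under a pin. Which cushion is the hard one cannot be seen and varies
- shutter_3 (a joint): travel in m of the flat aluminium shutter of station_3, which slides on rails on top of the station: 0 = parked, well fully open; 0.075 = at its stop, well fully shut. It closes along the station's -x (towards the robot), stays where it is left and takes about 2 N to push
- tab_3 (a point): middle of the upright pull tab on the shutter of station_3: 44 mm wide (y), 10 mm thick (14 mm at its top edge), standing 26 mm above the 3 mm shutter plate; this point is 16 mm above the plate's underside, 63 mm above the counter. It moves with the shutter: parked it is 78 mm beyond the well point, shut 3 mm beyond it
- handle (a point): middle of the round black handle (26 mm diameter, 80 to 130 mm above the foot) of the loose hardness gauge, 103 mm above the foot's face. The gauge, about 0.26 kg, stands upright: handle on top, below it a round dial case (58 mm across, 26 mm thick, from 23 to 81 mm above the foot's face), at the bottom a flat round steel foot. Its z is up, its x points out of the dial
- cradle: black cradle on the counter: a square base 84 x 84 x 12 mm with a round collar on it (75 mm across at its top, 34 mm high in all). Origin at its underside centre
- socket (a point): middle of the ledge inside the cradle on which the gauge's foot rests, 12 mm above the counter: the collar's bore round it is 22 mm deep, 49 mm wide at the ledge and 55 mm at the mouth; a 21 mm hole in the ledge leaves the pin free
- bottle_1_mid (a point): half-way up a loose white granule bottle, 62 mm across, 172 mm tall (bystander)
- bottle_2_mid (a point): half-way up another such bottle (bystander)
- scanner_mid (a point): half-way up a black bar-code scanner on a round foot, 90 mm across, 103 mm tall (bystander)
- foot (a point): middle of the flat underside of the gauge's round foot (40 mm diameter, 11 mm thick, bevelled 3 mm below). A sprung steel pin, 8 mm thick with a round end, sticks 8 mm out of it; its spring pushes with 1.5 N at first and 1.5 N more for each mm that it goes in. More than 25 N on the gauge spoils the rubber
- pointer (a joint): turn in rad of the pointer on the gauge's dial: 0 with the pin fully out, 0.4 rad for each mm that the pin is pushed into the gauge. With the foot flat on the firm seat, a sound cushion has let the pin sink 5 to 5.5 mm (pointer about 1.0 to 1.25 rad, 5 to 6 N on the pin), the hardened one under 2 mm (about 2.5 rad, 11 N)
There are look-alikes about, which are no part of the job. Of the things that look like the cradle, take the one that is farthest to the robot's left at the start.

How it is judged:
By the outcome, as a careful person would: the job done as asked, in the order asked, and still so for the second after the job is handed in, with the robot touching nothing.
It also fails if it takes over 72 s, if anything falls off the work surface, if the arm or the gripper's body presses on something with over 40 N, if the wrist force passes 120 N, or if a joint passes its speed limit or range.

## Robot

A 7-joint arm with a two-finger parallel gripper is mounted at the origin on the work surface. World frame = base frame: x ahead of the robot, y to its left, z up, the work surface at z = 0. Lengths are in m, angles in rad, forces in N, time in s.
With the tool pointing down it reaches from about 0.4 to 0.925 m from the base axis. Payload 5.6 kg.
Tool frame: the origin (TCP) lies on the centre line of the jaws, within the pads' length; the fingertips stand 25 mm ahead of it and the grasp point (between the pads) lies 6 mm ahead of it (arm.tip_extent is the distance from the TCP to the fingertips, in m); z points along the fingers, y is the line along which they close (so a half turn about z gives the same grasp; the last joint's range is limited). The gripper opens to 85 mm and grips with 20 to 120 N. Pads are 22 mm wide; open, the fingers measure 114 mm over their backs; the gripper's body (76 mm by 85 mm) begins 54 mm behind the grasp point. The pads swing forward as they close: fully open they stand 13 mm farther back than shut.
Start: joints at [1.267, 0.468, -0.012, 1.603, 0.006, 1.071, -0.056], TCP at [0.168, -0.628, 0.256] pointing down, gripper open.
Joint ranges: [-2.53, 2.53], [-0.31, 2.02], [-1.57, 1.55], [0.28, 2.44], [-1.29, 4.43], [0.15, 1.84], [-2.92, 2.92]. Speed limits (rad/s): [2.57, 2.57, 3.14, 3.14, 3.14, 3.14, 3.14].

## Interface

Orientations are given as a 3x3 rotation matrix whose columns are the frame's x, y, z axes.
In Python, from cell import arm gives the robot as it stands.
- The arm moves only by the shell command python3 -m creep 'ROWS'. ROWS is a JSON object of lists of equal length, an entry for each row: "jaw": the closure, from 0 (fully open) to 1 (shut); "slide": the shift along the tool's x, y, z scaled (see below), a list of three; "angular": the turn, a rotation vector about the tool's x, y, z scaled (see below), a list of three. In form: {"jaw": [jaw, ...], "slide": [[dx, dy, dz], ...], "angular": [[wx, wy, wz], ...]}. A call has 1 to 8 rows; each row shifts and turns the commanded pose from where the row before left it, along the tool's axes as they then stand; what a row does not reach is not made up. The controller multiplies each number of a shift by 20 cm and each number of a turn by pi/4 rad. A row lasts 1/10 s, in which the tool goes at most 50 mm and 8.59 degrees, less where a joint would pass 70% of its speed; a pose out of reach is approached as far as the arm can. A call with a number of a shift or a turn outside -1 to 1 is refused whole. A call with a gripper value outside its range is refused whole. The fingers move at their own pace and stop on an object; the grip force is fixed at half the most. Time passes only in rows, so rows that do not move let the fingers close. It gives the time, the measured TCP pose, the force, the opening and the grip force at its end, in the units of the state.
- arm.state(): the state, without advancing time (a new reading comes with each control period).
- arm.read_camera(name): name is "scene" or "top" or "wrist"; returns a dict with "frame" (420x560x3 uint8, red, green, blue), "fx", "fy", "cx", "cy" (pixels), "R" (3x3) and "t" (3): a world point X has camera coordinates R X + t; the wrist camera has in their place "T_tool_cam" (4x4, takes a point from camera to tool coordinates, whose origin is the TCP and whose axes are the flange's). Camera axes: x right, y down, z forward; pixel columns grow to the right and rows downward; lengths in m; the calibration is good to about 2 mm. A picture is of the moment at which its call begins: read the wrist's pose just before it. There is no depth.
- arm.hand_in(): hands the job in; it is judged then, once.
Trained networks look in the newest picture that a camera, given by its name, has taken for a name from the list of things; names that differ only in an ending like _2 or _b are one class to them, and where a whole thing is asked for, a point or a joint stands for the part that bears it (a point fixed in the world has none). Each returns a list of dicts, best first, with "conf" (0 to 1); they miss things now and then, are a little off and sometimes report something else, mostly with a low value. They report only what shows in the picture. A call takes as long as a camera call. They do not tell look-alikes from the thing itself.
- arm.regions_of(camera, query): "pixels" (420x560 bool, what is visible of it) and "location" ([column, row] in pixels, amid what is visible of it).
The state is a dict: "time_s": time; "joint_positions": joint angles; "joint_velocities": joint speeds; "joint_torque": joint torques, N m; "tool_pos": TCP position; "tcp_rot": TCP orientation; "wrist_force": force on the tool from outside, world axes, zero at the start; "wrist_torque": the same for the moment, N m; "width": finger opening in m; "gripper_force": force on a finger pad.
Only numpy, scipy, OpenCV 4.12 (cv2) and the standard library are available. Lean on these libraries where they do the work, as an engineer would, in place of code of your own. Each camera call takes 0.05 s, during which the arm holds its last target. There are 200 camera calls.

## Working session

There is one attempt and no reset: what is moved stays moved. The work goes in short steps, Python scripts to look and compute and a shell command to move; the robot and the scene stay as the last step left them, time stands still between calls to the robot, and variables do not carry over. Pictures are saved under pics/ and viewed, at most 12 in all, crops included, and the job is handed in when it is done.

```bash
mkdir -p pics; ls
python3 - <<'E'
from cell import arm
import cv2,numpy as np
s=arm.state();print(s['time_s'],s['tool_pos'],np.round(s['tcp_rot'],3).tolist(),s['wrist_force'],s['width'],arm.tip_extent)
ims=[]
for c in("scene","top"):
    d=arm.read_camera(c);f=d['frame'];ims.append(f)
    print(c,d['fx'],d['fy'],d['cx'],d['cy'],np.round(d['R'],4).tolist(),np.round(d['t'],4).tolist())
    cv2.imwrite(f'pics/{c}0.png',f[:,:,::-1])
    for q in('station_1','well_1','tab_1','shutter_1','handle','cradle','socket','bottle_1_mid','scanner_mid','foot','pointer'):
        try:
            print(c,q,[(round(r['conf'],2),np.round(r['location']).tolist(),int(r['pixels'].sum())) for r in arm.regions_of(c,q)])
        except Exception as e: print(q,e)
E
```

```text
pics
0.0 [ 0.16739806 -0.62755369  0.25533841] [[0.966, 0.258, -0.001], [0.258, -0.966, 0.002], [-0.0, -0.002, -1.0]] [ 0.02644346  1.11784063 -0.37576047] 0.08546917074075601 0.025
scene 381.8411218427022 381.8411218427022 274.2803862517621 211.21547986948596 [[-0.4331, 0.9013, -0.0108], [0.6859, 0.3217, -0.6527], [-0.5848, -0.2901, -0.7575]] [0.2525, -0.2177, 1.4253]
scene station_1 [(0.79, [333.0, 272.0], 2582), (0.63, [295.0, 264.0], 2443), (0.62, [259.0, 255.0], 2387)]
scene well_1 [(0.73, [297.0, 265.0], 2515), (0.63, [335.0, 275.0], 2411), (0.55, [262.0, 256.0], 2422)]
scene tab_1 [(0.93, [332.0, 277.0], 686), (0.71, [259.0, 258.0], 621)]
scene shutter_1 [(0.75, [292.0, 265.0], 632), (0.75, [263.0, 260.0], 629), (0.61, [334.0, 274.0], 677), (0.46, [208.0, 204.0], 362)]
scene handle [(0.69, [207.0, 190.0], 439)]
scene cradle [(0.88, [210.0, 206.0], 424), (0.81, [212.0, 164.0], 437), (0.63, [164.0, 192.0], 553)]
scene socket [(0.96, [207.0, 205.0], 461), (0.7, [164.0, 194.0], 560), (0.68, [210.0, 165.0], 505)]
scene bottle_1_mid [(0.59, [397.0, 334.0], 1584)]
scene scanner_mid [
[... 514 characters left out ...]
69), (0.69, [194.0, 181.0], 806), (0.62, [268.0, 169.0], 843)]
top shutter_1 [(0.92, [234.0, 174.0], 769), (0.85, [272.0, 167.0], 800), (0.75, [193.0, 181.0], 840)]
top handle [(0.52, [372.0, 222.0], 304)]
top cradle [(0.92, [370.0, 230.0], 698), (0.74, [399.0, 285.0], 1054), (0.73, [116.0, 135.0], 1044), (0.59, [430.0, 212.0], 929), (0.47, [195.0, 194.0], 2893)]
top socket [(0.79, [406.0, 284.0], 974), (0.77, [431.0, 214.0], 966), (0.76, [368.0, 228.0], 718), (0.48, [275.0, 181.0], 2768), (0.32, [117.0, 134.0], 1033)]
top bottle_1_mid [(0.69, [116.0, 135.0], 1094)]
top scanner_mid [(0.58, [139.0, 223.0], 1000)]
top foot [(0.67, [376.0, 221.0], 324)]
top pointer [(0.47, [376.0, 220.0], 308)]
```

Run:
```python
import cv2,numpy as np
a=cv2.imread('pics/top0.png');b=cv2.imread('pics/scene0.png')
c=cv2.resize(a[95:345,90:490],(800,500),interpolation=cv2.INTER_CUBIC)
cv2.imwrite('pics/v1.png',c)
cv2.imwrite('pics/v2.png',cv2.resize(b[130:380,130:450],(768,600),interpolation=cv2.INTER_CUBIC))
```

```text
(no output)
```

View pics/v1.png

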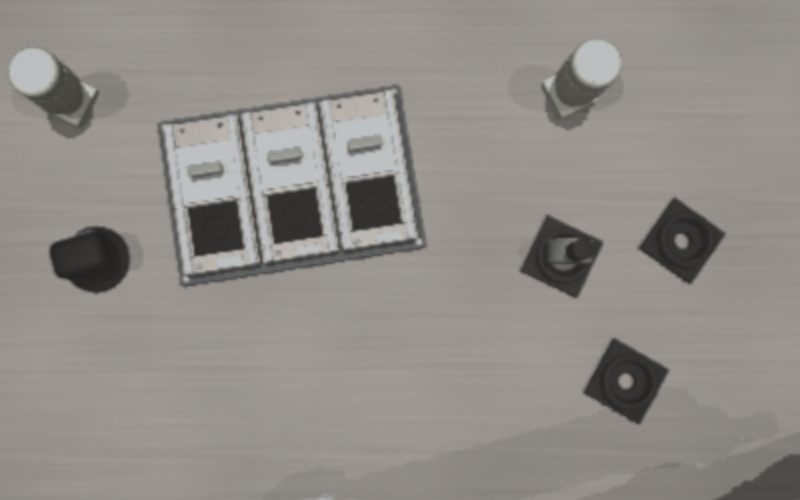

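View pics/v2.png

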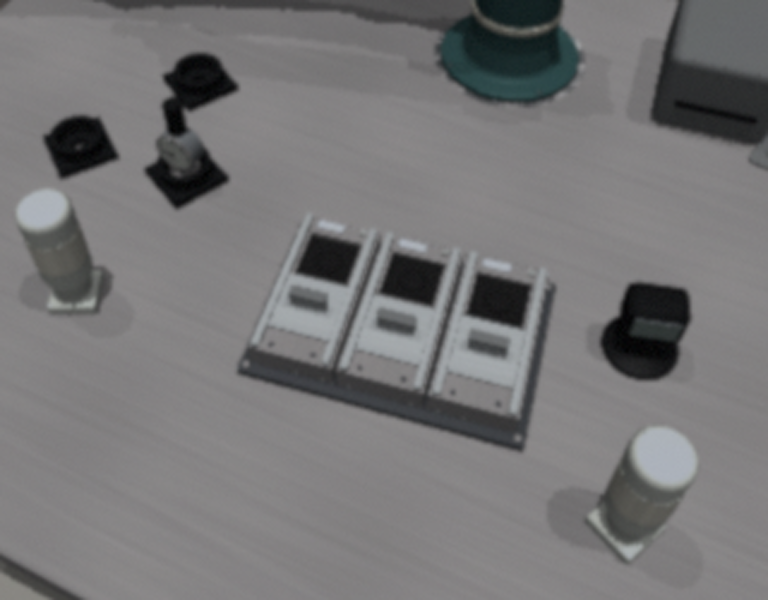

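The top view shows three look-alike cradles, at full-image pixels (371,223), (431,215) and (403,285). The leftmost of the three (+y), at (371,223), holds the gauge, so it is the one meant. The wells are at crop (216,228), (296,215) and (374,204). All shutters are parked open, towards the top of the picture.

```bash
cat > h.py <<'E'
from cell import arm
import cv2,numpy as np
def ray(d,uv):
    v=np.array([(uv[0]-d['cx'])/d['fx'],(uv[1]-d['cy'])/d['fy'],1.])
    if 'T_tool_cam' in d:
        M=d['M']; return M[:3,3],M[:3,:3]@v
    return -d['R'].T@d['t'],d['R'].T@v
def onz(d,uv,z):
    o,v=ray(d,uv);return o+v*(z-o[2])/v[2]
def wrist():
    s=arm.state();d=arm.read_camera('wrist');T=np.eye(4);T[:3,:3]=s['tcp_rot'];T[:3,3]=s['tool_pos'];d['M']=T@np.array(d['T_tool_cam']);return d
def proj(d,X):
    if 'M' in d: c=np.linalg.inv(d['M'])@np.r_[X,1];c=c[:3]
    else: c=d['R']@X+d['t']
    return np.array([d['fx']*c[0]/c[2]+d['cx'],d['fy']*c[1]/c[2]+d['cy']])
def plan(pos,yaw_deg=None):
    """shift in tool axes (units of .2m) and yaw about tool z (units pi/4) to bring TCP to pos"""
    s=arm.state();R=np.array(s['tcp_rot']);d=R.T@(np.array(pos)-s['tool_pos'])
    return d
E
python3 - <<'E'
from h import *
t=arm.read_camera('top');f=t['frame']
full=lambda c:(c[0]/2+90-.25,c[1]/2+95-.25)
print('cradle',onz(t,full((562.5,256)),.012))
cs=[(549,215),(603,241),(577,297),(521,270)]
P=[onz(t,full(c),.012)for c in cs];print([np.linalg.norm(P[i]-P[i-1])for i in range(4)])
print('handle top',onz(t,full((582,247)),.142))
for c in [(216,228),(296,215),(374,204)]:print('well',onz(t,full(c),.04))
for c in [(206,167),(285,153),(365,141)]:print('tab',onz(t,full(c),.072))
g=cv2.cvtColor(f,cv2.COLOR_RGB2GRAY)
for c in [(216,228),(296,215),(374,204)]:
    m=np.zeros((422,562),np.uint8);b=(g<75).astype(np.uint8)
    x,y=full(c);n,l,st,ce=cv2.connectedComponentsWithStats(b);k=l[int(y)+8,int(x)-8]
    cn=cv2.findContours((l==k).astype(np.uint8),0,2)[0][0]
    r=cv2.minAreaRect(cn);print(st[k],r,onz(t,r[0],.046))
s=arm.read_camera('scene');C=-s['R'].T@s['t'];print('scenecam',C)
for c in [(180,150)]:print(onz(s,(c[0]/2.4+130,c[1]/2.4+130),.06))
w=wrist();print(np.round(w['T_tool_cam'],3).tolist(),w['fx'],w['cx'],w['cy'])
E
```

```text
cradle [ 0.43014567 -0.31827177  0.012     ]
[np.float64(0.08416981958678879), np.float64(0.08075237569078311), np.float64(0.08403304705871292), np.float64(0.08331016365996384)]
handle top [ 0.43292603 -0.31597478  0.142     ]
well [0.4709273  0.14472286 0.04      ]
well [0.48696567 0.0391695  0.04      ]
well [ 0.50044016 -0.06418366  0.04      ]
tab [0.54743076 0.15334719 0.072     ]
tab [0.56468145 0.0510708  0.072     ]
tab [ 0.5793673  -0.05296396  0.072     ]
[184 196  27  27 584] ((197.3410186767578, 208.7167510986328), (24.02503776550293, 24.329151153564453), 81.25383758544922) [0.47046997 0.14497126 0.046     ]
[224 189  27  27 575] ((236.9132537841797, 202.43641662597656), (23.79694938659668, 24.177093505859375), 81.25383758544922) [0.48586803 0.04102249 0.046     ]
[263 183  27  27 571] ((276.1891784667969, 196.13514709472656), (23.67345428466797, 24.00225257873535), 80.53767395019531) [ 0.50139981 -0.06261295  0.046     ]
scenecam [1.09216965 0.2559579  0.94038799]
[ 0.43530234 -0.31516985  0.06      ]
[[-0.0, -0.957, -0.291, 0.075], [1.0, -0.0, -0.001, 0.0], [0.001, -0.291, 0.957, -0.118], [0.0, 0.0, 0.0, 1.0]] 300.8266816563051 283.61801676436306 211.01571513015656
```

```bash
python3 -m creep '{"jaw":[0,0,0,0,0,0,0,0],"slide":[[0.2,-0.14,-0.03],[0.2,-0.14,-0.03],[0.2,-0.14,-0.03],[0.2,-0.14,-0.03],[0.2,-0.14,-0.03],[0.2,-0.14,-0.03],[0.2,-0.14,-0.03],[0.2,-0.14,-0.03]],"angular":[[0,0,0],[0,0,0],[0,0,0],[0,0,0],[0,0,0],[0,0,0],[0,0,0],[0,0,0]]}'
python3 - <<'E'
from h import *
w=wrist();s=arm.state();print(s['time_s'],s['tool_pos'],np.round(s['tcp_rot'],3).tolist())
cv2.imwrite('pics/w1.png',w['frame'][:,:,::-1])
for q in('handle','cradle','pointer','foot'):print(q,[(round(r['conf'],2),np.round(r['location']).tolist(),int(r['pixels'].sum())) for r in arm.regions_of('wrist',q)])
print(proj(w,[.431,-.317,.142]),proj(w,[.43,-.3183,.034]))
E
```

```text
time_s: 2.15
tool_pos: [0.42, -0.3275, 0.3049]
tcp_rot: [[0.966, 0.258, 0.001], [0.258, -0.966, -0.001], [0.0, 0.001, -1.0]]
wrist_force: [0.3, -1.0, -0.8]
width: 0.0851
gripper_force: 0.0
2.2 [ 0.42663617 -0.31958115  0.30613385] [[0.963, 0.269, 0.006], [0.269, -0.963, 0.003], [0.006, -0.001, -1.0]]
handle [(0.64, [276.0, 174.0], 1636)]
cradle [(0.98, [282.0, 152.0], 2068), (0.73, [306.0, 286.0], 3014), (0.69, [401.0, 184.0], 3716)]
pointer [(0.53, [10.0, 54.0], 2828)]
foot [(0.7, [275.0, 174.0], 1700)]
[276.00905923 186.55485795] [278.81974192 169.80722142]
```

View pics/w1.png

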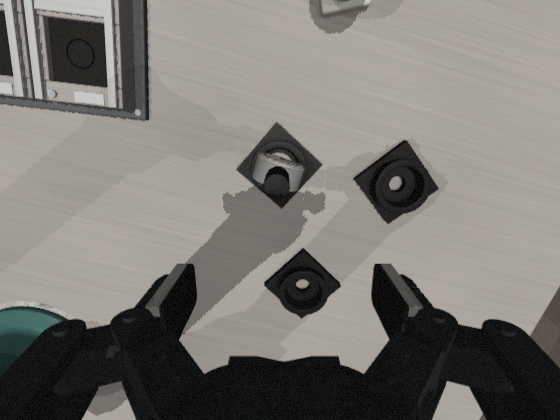

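The gauge stands at (278,170) with its handle top at about (277,178). Its dial, the pale ellipse at (282,158), faces the camera side, turned about 17° clockwise from tool x. I'll turn to match and come closer.

```bash
python3 -m creep '{"jaw":[0,0,0,0,0,0],"slide":[[0,0,0.1],[0,0,0.1],[0,0,0.1],[0,0,0.1],[0,0,0],[0,0,0]],"angular":[[0,0,0.17],[0,0,0.17],[0,0,0],[0,0,0],[0,0,0],[0,0,0]]}'
python3 - <<'E'
from h import *
w=wrist();s=arm.state();print(s['time_s'],s['tool_pos'],np.round(s['tcp_rot'],3).tolist())
for q in('handle','cradle','pointer'):print(q,[(round(r['conf'],2),np.round(r['location']).tolist(),int(r['pixels'].sum())) for r in arm.regions_of('wrist',q)])
p=proj(w,[.431,-.317,.142]);print(p,proj(w,[.43,-.3183,.034]))
x,y=200,80
cv2.imwrite('pics/w2.png',cv2.resize(w['frame'][y:y+200,x-20:x+180,::-1],(600,600),interpolation=cv2.INTER_CUBIC))
E
```

```text
time_s: 3.0
tool_pos: [0.4181, -0.3303, 0.2243]
tcp_rot: [[1.0, -0.009, -0.001], [-0.009, -1.0, 0.0], [-0.001, -0.0, -1.0]]
wrist_force: [0.5, -0.6, 0.6]
width: 0.0853
gripper_force: 0.0
3.05 [ 0.41872942 -0.33033348  0.22499097] [[1.0, -0.008, 0.001], [-0.008, -1.0, -0.001], [0.001, 0.001, -1.0]]
handle [(0.64, [268.0, 192.0], 3254)]
cradle [(0.8, [338.0, 310.0], 4147)]
pointer []
[264.56230481 211.82001781] [272.23124916 182.17266791]
```

View pics/w2.png

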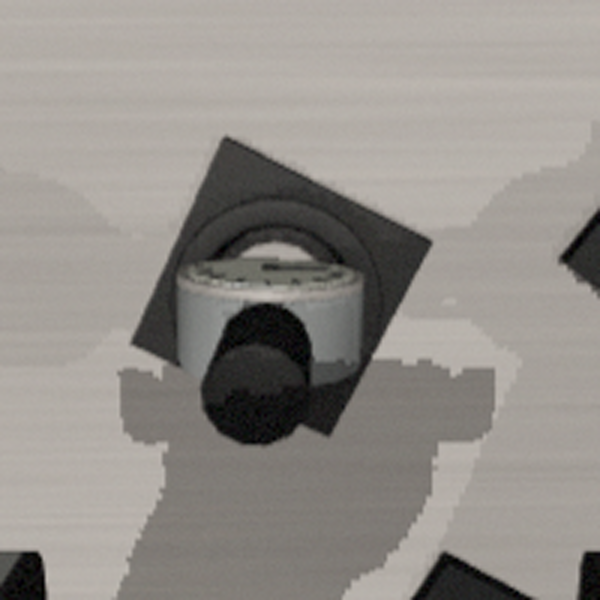

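The crop shows the dial squarely facing the camera, with the needle lying right at crop (290,266). The handle top is at crop (257,394), which puts the handle at about (0.4314, -0.3176). Next: centre, descend, close.

```bash
python3 -m creep '{"jaw":[0,0,0,0,0,0,0,0],"slide":[[0.063,-0.064,0],[0,0,0.1],[0,0,0.1],[0,0,0.1],[0,0,0.1],[0,0,0.1],[0,0,0],[0,0,0]],"angular":[[0,0,0],[0,0,0],[0,0,0],[0,0,0],[0,0,0],[0,0,0],[0,0,0],[0,0,0]]}'
python3 - <<'E'
from h import *
print(arm.state()['tool_pos'],arm.state()['wrist_force'])
E
```

```text
time_s: 4.0
tool_pos: [0.4321, -0.3166, 0.125]
tcp_rot: [[1.0, -0.006, 0.0], [-0.006, -1.0, -0.0], [0.0, 0.0, -1.0]]
wrist_force: [0.2, -0.1, 0.4]
width: 0.0851
gripper_force: 0.0
[ 0.43205431 -0.31664934  0.1249514 ] [ 0.15195178 -0.11948331  0.40086462]
```

```bash
python3 -m creep '{"jaw":[1,1,1,1,1,1,1,1],"slide":[[0,0,0],[0,0,0],[0,0,0],[0,0,0],[0,0,0],[0,0,0],[0,0,0],[0,0,0]],"angular":[[0,0,0],[0,0,0],[0,0,0],[0,0,0],[0,0,0],[0,0,0],[0,0,0],[0,0,0]]}'
```

```text
time_s: 4.8
tool_pos: [0.432, -0.3168, 0.1249]
tcp_rot: [[1.0, -0.006, 0.001], [-0.006, -1.0, -0.001], [0.001, 0.001, -1.0]]
wrist_force: [-1.6, 0.1, 6.4]
width: 0.025
gripper_force: 58.6
```

```bash
python3 -m creep '{"jaw":[1,1,1,1,1,1,1,1],"slide":[[0,0,-0.05],[0,0,-0.05],[0,0,-0.1],[0,0,-0.1],[0,0,-0.1],[0,0,-0.1],[0,0,0],[0,0,0]],"angular":[[0,0,0],[0,0,0],[0,0,0],[0,0,0],[0,0,0],[0,0,0],[0,0,0],[0,0,0]]}'
python3 - <<'E'
from h import *
w=wrist();s=arm.state();print(s['time_s'],s['tool_pos'],s['wrist_force'],s['wrist_torque'],s['width'])
cv2.imwrite('pics/w3f.png',w['frame'][:,:,::-1])
M=np.linalg.inv(w['M'])
# crop about dial
p=proj(w,np.array(s['tool_pos'])+[0.013,0,-.06]);print(p)
x,y=int(p[0]),int(p[1])
cv2.imwrite('pics/w3.png',cv2.resize(w['frame'][max(0,y-85):y+85,x-100:x+100,::-1],(800,600) if y<85 else (800,680*600//680),interpolation=cv2.INTER_CUBIC))
# wells in wrist frame? report seats via top
E
```

```text
time_s: 5.6
tool_pos: [0.4315, -0.3163, 0.2243]
tcp_rot: [[1.0, -0.006, 0.0], [-0.006, -1.0, -0.0], [0.0, 0.0, -1.0]]
wrist_force: [-0.2, -0.2, -2.8]
width: 0.0243
gripper_force: 59.0
5.65 [ 0.43109508 -0.31604414  0.223536  ] [-0.56709131  0.40362659 -3.34044125] [-0.00390586  0.01063179  0.03512243] 0.02470734710476519
[283.27271139 222.23808506]
```

View pics/w3.png

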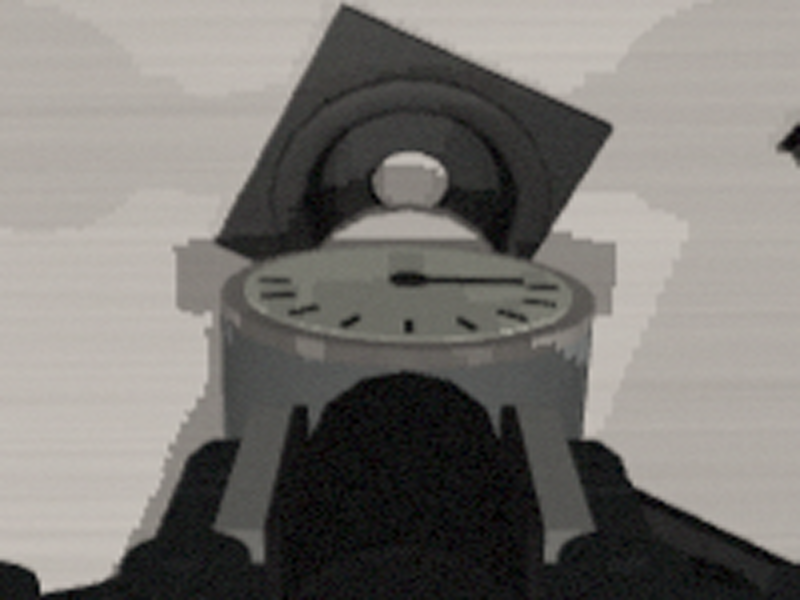

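The dial reads zero: the needle points right from crop (408,278) to (525,281), and the scale runs round the lower side. The gauge hangs straight. Now over to the nearest (right-hand) well.

```bash
python3 -m creep '{"jaw":[1,1,1,1,1,1,1,1],"slide":[[0.057,-0.211,0],[0.057,-0.211,0],[0.057,-0.211,0],[0.057,-0.211,0],[0.057,-0.211,0],[0.057,-0.211,0],[0,0,0],[0,0,0]],"angular":[[0,0,0],[0,0,0],[0,0,0],[0,0,0],[0,0,0],[0,0,0],[0,0,0],[0,0,0]]}'
python3 - <<'E'
from h import *
w=wrist();s=arm.state();print(s['time_s'],s['tool_pos'],s['wrist_force'],s['width'])
f=w['frame'].copy()
for W in [(.4705,.1450,.046),(.4859,.0410,.046),(.5014,-.0626,.046)]:
    a=np.radians(8.4);ex=np.array([np.cos(a),np.sin(a),0]);ey=np.array([-ex[1],ex[0],0])
    q=[proj(w,np.array(W)+.033*(i*ex+j*ey)) for i,j in((1,1),(1,-1),(-1,-1),(-1,1))]
    cv2.polylines(f,[np.int32(np.round(q))],True,(255,0,0),1)
cv2.imwrite('pics/w4.png',cv2.resize(f[:,:,::-1],(800,600),interpolation=cv2.INTER_CUBIC))
E
```

```text
time_s: 6.45
tool_pos: [0.5011, -0.0625, 0.223]
tcp_rot: [[1.0, -0.003, -0.003], [-0.003, -1.0, 0.0], [-0.003, -0.0, -1.0]]
wrist_force: [-0.5, -0.7, -2.4]
width: 0.0242
gripper_force: 59.5
6.5 [ 0.50090488 -0.06398646  0.22309206] [ 0.31279964 -1.05207868 -2.12288048] 0.02474865807740599
```

View pics/w4.png

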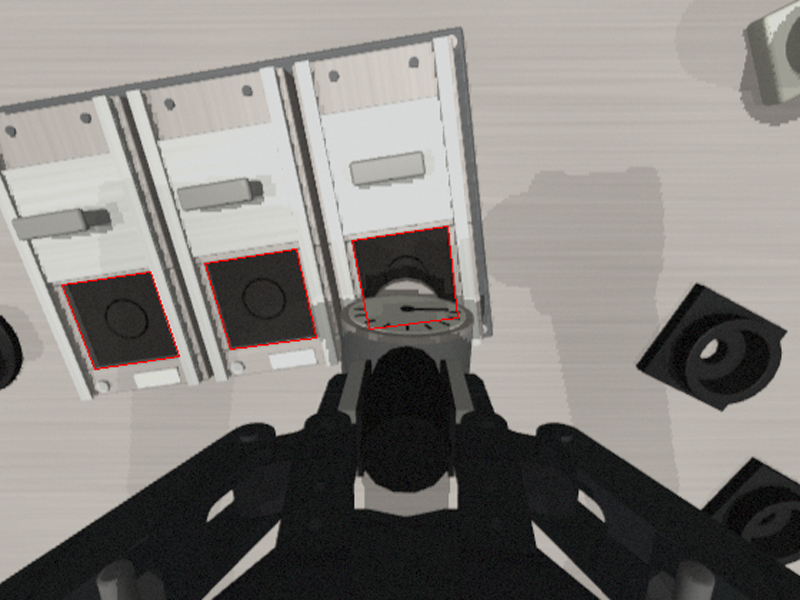

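The predicted well outlines (red) match the real ones: right (405,280), middle (260,298), left (120,320). Descending on the right well.

```bash
python3 -m creep '{"jaw":[1,1,1,1,1,1],"slide":[[0,0,0.1],[0,0,0.1],[0,0,0.06],[0,0,0],[0,0,0],[0,0,0]],"angular":[[0,0,0],[0,0,0],[0,0,0],[0,0,0],[0,0,0],[0,0,0]]}'; python3 -m creep '{"jaw":[1,1,1,1,1,1,1,1],"slide":[[0,0,0.01],[0,0,0.01],[0,0,0.01],[0,0,0.01],[0,0,0],[0,0,0],[0,0,0],[0,0,0]],"angular":[[0,0,0],[0,0,0],[0,0,0],[0,0,0],[0,0,0],[0,0,0],[0,0,0],[0,0,0]]}'
```

```text
time_s: 7.1
tool_pos: [0.5023, -0.064, 0.1731]
tcp_rot: [[1.0, -0.007, 0.001], [-0.007, -1.0, -0.0], [0.001, 0.0, -1.0]]
wrist_force: [0.3, 0.3, -1.8]
width: 0.0245
gripper_force: 59.5
time_s: 7.9
tool_pos: [0.5017, -0.0636, 0.1643]
tcp_rot: [[1.0, -0.006, 0.0], [-0.006, -1.0, -0.0], [0.0, 0.0, -1.0]]
wrist_force: [-0.0, 0.2, -2.5]
width: 0.0244
gripper_force: 59.5
```

```bash
python3 -m creep '{"jaw":[1,1,1,1,1],"slide":[[0,0,0.01],[0,0,0.01],[0,0,0],[0,0,0],[0,0,0]],"angular":[[0,0,0],[0,0,0],[0,0,0],[0,0,0],[0,0,0]]}';  python3 -m creep '{"jaw":[1,1,1,1,1],"slide":[[0,0,0.01],[0,0,0],[0,0,0],[0,0,0],[0,0,0]],"angular":[[0,0,0],[0,0,0],[0,0,0],[0,0,0],[0,0,0]]}'
```

```text
time_s: 8.4
tool_pos: [0.5017, -0.0636, 0.1603]
tcp_rot: [[1.0, -0.006, -0.0], [-0.006, -1.0, -0.0], [-0.0, 0.0, -1.0]]
wrist_force: [0.3, -1.0, -2.6]
width: 0.0247
gripper_force: 59.5
time_s: 8.9
tool_pos: [0.5018, -0.0636, 0.1583]
tcp_rot: [[1.0, -0.006, 0.0], [-0.006, -1.0, -0.0], [0.0, 0.0, -1.0]]
wrist_force: [0.3, -0.5, -2.4]
width: 0.0245
gripper_force: 59.5
```

```bash
for i in 1 2; do python3 -m creep '{"jaw":[1,1,1,1],"slide":[[0,0,0.01],[0,0,0],[0,0,0],[0,0,0]],"angular":[[0,0,0],[0,0,0],[0,0,0],[0,0,0]]}' | egrep 'pos|force: \['; done;  python3 -m creep '{"jaw":[1,1,1,1,1],"slide":[[0,0,0.005],[0,0,0],[0,0,0],[0,0,0],[0,0,0]],"angular":[[0,0,0],[0,0,0],[0,0,0],[0,0,0],[0,0,0]]}'
```

```text
tool_pos: [0.5018, -0.0636, 0.1564]
wrist_force: [0.4, 0.5, 0.3]
tool_pos: [0.5018, -0.0636, 0.1544]
wrist_force: [-0.3, -0.0, 1.9]
time_s: 10.2
tool_pos: [0.5018, -0.0637, 0.1533]
tcp_rot: [[1.0, -0.006, 0.0], [-0.006, -1.0, -0.0], [0.0, 0.0, -1.0]]
wrist_force: [0.4, 0.3, 2.0]
width: 0.0246
gripper_force: 59.8
```

```bash
for i in 1 2 3; do python3 -m creep '{"jaw":[1,1,1],"slide":[[0,0,0.005],[0,0,0],[0,0,0]],"angular":[[0,0,0],[0,0,0],[0,0,0]]}' | egrep 'pos|force: \['; done
```

```text
tool_pos: [0.5018, -0.0637, 0.1523]
wrist_force: [0.6, -0.5, 3.3]
tool_pos: [0.5018, -0.0637, 0.1513]
wrist_force: [1.0, 0.2, 3.7]
tool_pos: [0.502, -0.0636, 0.1508]
wrist_force: [-0.8, 0.1, 7.6]
```

```bash
python3 -m creep '{"jaw":[1,1,1],"slide":[[0,0,0.003],[0,0,0],[0,0,0]],"angular":[[0,0,0],[0,0,0],[0,0,0]]}' | egrep 'pos|force: \['
```

```text
tool_pos: [0.5022, -0.0636, 0.1508]
wrist_force: [-0.7, 0.3, 13.2]
```

```bash
python3 -m creep '{"jaw":[1,1,1],"slide":[[0,0,0.0015],[0,0,0],[0,0,0]],"angular":[[0,0,0],[0,0,0],[0,0,0]]}' | egrep 'pos|force: \['
python3 -m creep '{"jaw":[1,1,1,1,1,1,1],"slide":[[0,0,0],[0,0,0],[0,0,0],[0,0,0],[0,0,0],[0,0,0],[0,0,0]],"angular":[[0,0,0],[0,0,0],[0,0,0],[0,0,0],[0,0,0],[0,0,0],[0,0,0]]}' | egrep 'pos|force: \['
cat >> h.py <<'E'
def dial(name):
    w=wrist();s=arm.state();print(s['time_s'],s['tool_pos'],s['wrist_force'])
    p=proj(w,np.array(s['tool_pos'])+[0.013,0,-.06]);x,y=int(p[0]),int(p[1])
    c=w['frame'][y-30:y+30,x-60:x+60];g=cv2.cvtColor(c,cv2.COLOR_RGB2GRAY)
    cv2.imwrite(name,cv2.resize(c[:,:,::-1],(600,300),interpolation=cv2.INTER_CUBIC))
E
python3 -c "from h import *;dial('pics/d1.png')"
```

```text
tool_pos: [0.5023, -0.0636, 0.1507]
wrist_force: [-1.5, -0.4, 14.2]
tool_pos: [0.5023, -0.0636, 0.1507]
wrist_force: [-2.3, 0.6, 13.4]
12.45 [ 0.50230532 -0.06359575  0.15072875] [-2.90799992  0.74719377 14.5537227 ]
```

View pics/d1.png

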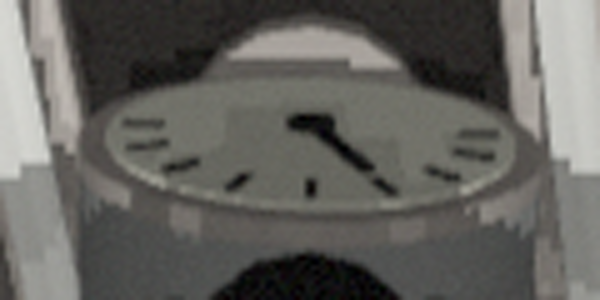

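The needle is at crop (395,190), two ticks short of upright (310,187), which is about 1.1 rad: a sound cushion. The force is slightly low, so I'll press a touch more and hold a second.

```bash
python3 -m creep '{"jaw":[1,1],"slide":[[0,0,0.001],[0,0,0]],"angular":[[0,0,0],[0,0,0]]}' | egrep 'pos|force: \['
python3 -m creep '{"jaw":[1,1,1,1,1,1,1,1],"slide":[[0,0,0],[0,0,0],[0,0,0],[0,0,0],[0,0,0],[0,0,0],[0,0,0],[0,0,0]],"angular":[[0,0,0],[0,0,0],[0,0,0],[0,0,0],[0,0,0],[0,0,0],[0,0,0],[0,0,0]]}' | egrep 'pos|force: \['
python3 -c "from h import *;dial('pics/d1b.png')"
python3 -m creep '{"jaw":[1,1,1],"slide":[[0,0,0],[0,0,0],[0,0,0]],"angular":[[0,0,0],[0,0,0],[0,0,0]]}' | egrep 'pos|force: \['
```

```text
tool_pos: [0.5024, -0.0636, 0.1507]
wrist_force: [-2.0, 1.0, 16.5]
tool_pos: [0.5024, -0.0636, 0.1507]
wrist_force: [-1.3, 1.3, 16.1]
13.5 [ 0.50235911 -0.06357958  0.15070449] [-3.12882562  0.42529526 15.13592587]
tool_pos: [0.5024, -0.0636, 0.1507]
wrist_force: [-1.9, -0.2, 14.7]
```

```bash
python3 -m creep '{"jaw":[1,1,1,1,1,1,1,1],"slide":[[0,0,-0.05],[0,0,-0.1],[-0.028,-0.174,0],[-0.028,-0.174,0],[-0.028,-0.174,0],[0,0,0],[0,0,0.065],[0,0,0]],"angular":[[0,0,0],[0,0,0],[0,0,0],[0,0,0],[0,0,0],[0,0,0],[0,0,0],[0,0,0]]}'
python3 -m creep '{"jaw":[1,1,1,1],"slide":[[0,0,0.01],[0,0,0],[0,0,0],[0,0,0]],"angular":[[0,0,0],[0,0,0],[0,0,0],[0,0,0]]}'
```

```text
time_s: 14.6
tool_pos: [0.4839, 0.0395, 0.1639]
tcp_rot: [[1.0, -0.008, -0.005], [-0.008, -1.0, -0.001], [-0.005, 0.001, -1.0]]
wrist_force: [-0.6, -1.4, -2.4]
width: 0.0249
gripper_force: 59.8
time_s: 15.0
tool_pos: [0.4857, 0.0405, 0.1643]
tcp_rot: [[1.0, -0.007, 0.0], [-0.007, -1.0, -0.0], [0.0, 0.0, -1.0]]
wrist_force: [0.6, -0.0, -1.8]
width: 0.0243
gripper_force: 59.8
```

```bash
for i in 1 2 3 4; do python3 -m creep '{"jaw":[1,1,1],"slide":[[0,0,0.01],[0,0,0],[0,0,0]],"angular":[[0,0,0],[0,0,0],[0,0,0]]}' | egrep 'pos|force: \['; done
```

```text
tool_pos: [0.4855, 0.0409, 0.1621]
wrist_force: [-0.4, 0.4, -2.9]
tool_pos: [0.4857, 0.0409, 0.1603]
wrist_force: [-0.4, -0.2, -0.7]
tool_pos: [0.4857, 0.0409, 0.1583]
wrist_force: [0.4, -0.0, 0.2]
tool_pos: [0.4857, 0.0409, 0.1563]
wrist_force: [-0.6, -0.2, 2.3]
```

```bash
for i in 1 2; do python3 -m creep '{"jaw":[1,1,1],"slide":[[0,0,0.005],[0,0,0],[0,0,0]],"angular":[[0,0,0],[0,0,0],[0,0,0]]}' | egrep 'pos|force: \['; done;python3 -m creep '{"jaw":[1,1,1],"slide":[[0,0,0.003],[0,0,0],[0,0,0]],"angular":[[0,0,0],[0,0,0],[0,0,0]]}' | egrep 'pos|force: \['
```

```text
tool_pos: [0.4857, 0.0409, 0.1553]
wrist_force: [0.3, -0.3, 2.5]
tool_pos: [0.4857, 0.0409, 0.1542]
wrist_force: [0.5, -0.2, 2.2]
tool_pos: [0.4857, 0.0409, 0.1538]
wrist_force: [0.4, -0.8, 5.6]
```

```bash
for i in 1 2; do python3 -m creep '{"jaw":[1,1,1],"slide":[[0,0,0.0025],[0,0,0],[0,0,0]],"angular":[[0,0,0],[0,0,0],[0,0,0]]}' | egrep 'pos|force: \['; done
```

```text
tool_pos: [0.4859, 0.0409, 0.1537]
wrist_force: [0.1, -0.2, 8.8]
tool_pos: [0.4861, 0.041, 0.1536]
wrist_force: [-0.9, 0.3, 11.8]
```

```bash
python3 -m creep '{"jaw":[1,1,1],"slide":[[0,0,0.0025],[0,0,0],[0,0,0]],"angular":[[0,0,0],[0,0,0],[0,0,0]]}' | egrep 'pos|force: \['
python3 -m creep '{"jaw":[1,1],"slide":[[0,0,0.001],[0,0,0]],"angular":[[0,0,0],[0,0,0]]}' | egrep 'pos|force: \['
```

```text
tool_pos: [0.4863, 0.041, 0.1536]
wrist_force: [-2.5, -0.9, 15.9]
tool_pos: [0.4864, 0.041, 0.1536]
wrist_force: [-2.8, -1.1, 18.0]
```

```bash
python3 -m creep '{"jaw":[1,1,1,1,1,1],"slide":[[0,0,-0.001],[0,0,0],[0,0,0],[0,0,0],[0,0,0],[0,0,0]],"angular":[[0,0,0],[0,0,0],[0,0,0],[0,0,0],[0,0,0],[0,0,0]]}' | egrep 'pos|force: \['
python3 -c "from h import *;dial('pics/d2.png')"
python3 -m creep '{"jaw":[1,1,1,1,1,1],"slide":[[0,0,0],[0,0,0],[0,0,0],[0,0,0],[0,0,0],[0,0,0]],"angular":[[0,0,0],[0,0,0],[0,0,0],[0,0,0],[0,0,0],[0,0,0]]}' | egrep 'pos|force: \['
```

```text
tool_pos: [0.4863, 0.041, 0.1535]
wrist_force: [-1.9, 0.4, 15.6]
18.85 [0.48628591 0.04101012 0.15356027] [-2.72269945  0.55179668 14.8903622 ]
tool_pos: [0.4863, 0.041, 0.1535]
wrist_force: [-2.3, -0.0, 15.6]
```

View pics/d2.png

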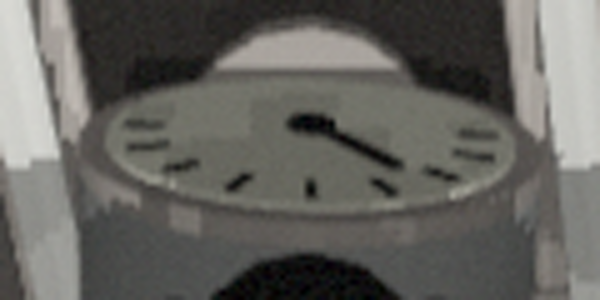

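The needle is at crop (400,163), between ticks 3 and 4 and about 1.0 rad, so this cushion is sound too. On to the left well.

```bash
python3 -m creep '{"jaw":[1,1,1,1,1,1,1,1],"slide":[[0,0,-0.05],[0,0,-0.1],[-0.0265,-0.173,0],[-0.0265,-0.173,0],[-0.0265,-0.173,0],[0,0,0],[0,0,0.075],[0,0,0]],"angular":[[0,0,0],[0,0,0],[0,0,0],[0,0,0],[0,0,0],[0,0,0],[0,0,0],[0,0,0]]}' | egrep 'pos|force: \['
for i in 1 2 3; do python3 -m creep '{"jaw":[1,1,1],"slide":[[0,0,0.01],[0,0,0],[0,0,0]],"angular":[[0,0,0],[0,0,0],[0,0,0]]}' | egrep 'pos|force: \['; done
```

```text
tool_pos: [0.4684, 0.1438, 0.1651]
wrist_force: [-1.1, -0.9, -2.3]
tool_pos: [0.4705, 0.1445, 0.1653]
wrist_force: [-0.4, -0.4, -2.3]
tool_pos: [0.4703, 0.1447, 0.1631]
wrist_force: [0.4, -0.3, -3.4]
tool_pos: [0.4702, 0.1448, 0.161]
wrist_force: [0.6, 0.6, -2.0]
```

```bash
for i in 1 2 3; do python3 -m creep '{"jaw":[1,1,1],"slide":[[0,0,0.01],[0,0,0],[0,0,0]],"angular":[[0,0,0],[0,0,0],[0,0,0]]}' | egrep 'pos|force: \['; done
```

```text
tool_pos: [0.4704, 0.1448, 0.1593]
wrist_force: [0.3, -1.0, 0.8]
tool_pos: [0.4705, 0.1448, 0.1573]
wrist_force: [-0.4, 0.5, 3.0]
tool_pos: [0.4706, 0.1449, 0.1553]
wrist_force: [-0.9, -0.3, 6.4]
```

```bash
for i in 1 2; do python3 -m creep '{"jaw":[1,1,1],"slide":[[0,0,0.005],[0,0,0],[0,0,0]],"angular":[[0,0,0],[0,0,0],[0,0,0]]}' | egrep 'pos|force: \['; done; python3 -m creep '{"jaw":[1,1,1],"slide":[[0,0,0.002],[0,0,0],[0,0,0]],"angular":[[0,0,0],[0,0,0],[0,0,0]]}' | egrep 'pos|force: \['
```

```text
tool_pos: [0.4706, 0.1449, 0.1545]
wrist_force: [-0.1, -0.1, 7.5]
tool_pos: [0.4707, 0.1449, 0.1536]
wrist_force: [-0.8, -1.0, 8.6]
tool_pos: [0.4707, 0.1449, 0.1533]
wrist_force: [-0.7, -1.3, 7.9]
```

```bash
for i in 1 2; do python3 -m creep '{"jaw":[1,1,1],"slide":[[0,0,0.0025],[0,0,0],[0,0,0]],"angular":[[0,0,0],[0,0,0],[0,0,0]]}' | egrep 'pos|force: \['; done
```

```text
tool_pos: [0.4707, 0.1449, 0.1529]
wrist_force: [-1.0, -1.3, 10.2]
tool_pos: [0.4709, 0.1449, 0.1528]
wrist_force: [-2.1, -1.4, 13.0]
```

```bash
python3 -m creep '{"jaw":[1,1,1,1,1,1,1],"slide":[[0,0,0.002],[0,0,0],[0,0,0],[0,0,0],[0,0,0],[0,0,0],[0,0,0]],"angular":[[0,0,0],[0,0,0],[0,0,0],[0,0,0],[0,0,0],[0,0,0],[0,0,0]]}' | egrep 'pos|force: \['
python3 -c "from h import *;dial('pics/d3.png')"
python3 -m creep '{"jaw":[1,1,1,1,1,1],"slide":[[0,0,0],[0,0,0],[0,0,0],[0,0,0],[0,0,0],[0,0,0]],"angular":[[0,0,0],[0,0,0],[0,0,0],[0,0,0],[0,0,0],[0,0,0]]}' | egrep 'pos|force: \['
```

```text
tool_pos: [0.471, 0.145, 0.1528]
wrist_force: [-2.7, -1.9, 14.0]
24.3 [0.47103752 0.14498017 0.15276821] [-3.66727605 -1.68104101 15.23905137]
tool_pos: [0.471, 0.145, 0.1528]
wrist_force: [-2.9, -2.5, 15.7]
```

View pics/d3.png

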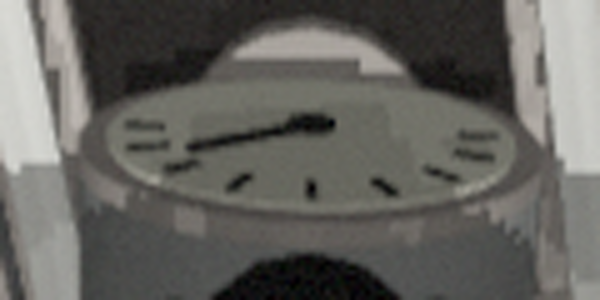

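The needle is at crop (190,147), about 2.5 rad, so the left station's cushion is the hard one. Carrying the gauge back to its cradle.

```bash
python3 -m creep '{"jaw":[1,1,1,1,1,1,1,1],"slide":[[0,0,-0.05],[0,0,-0.15],[0,0,-0.17],[-0.0163,0.21,0],[-0.0163,0.21,0],[-0.0163,0.21,0],[-0.0163,0.21,0],[-0.0163,0.21,0]],"angular":[[0,0,0],[0,0,0],[0,0,0],[0,0,0],[0,0,0],[0,0,0],[0,0,0],[0,0,0]]}' | egrep 'pos|force: \['
python3 -m creep '{"jaw":[1,1,1,1,1,1,1,1],"slide":[[-0.0163,0.21,0],[-0.0163,0.21,0],[-0.0163,0.21,0],[-0.0163,0.21,0],[-0.0163,0.21,0],[-0.0163,0.21,0],[0,0,0],[0,0,0]],"angular":[[0,0,0],[0,0,0],[0,0,0],[0,0,0],[0,0,0],[0,0,0],[0,0,0],[0,0,0]]}'
python3 -m creep '{"jaw":[1,1,1],"slide":[[0,0,0],[0,0,0],[0,0,0]],"angular":[[0,0,0],[0,0,0],[0,0,0]]}'
```

```text
tool_pos: [0.4518, -0.0667, 0.2247]
wrist_force: [2.0, 0.5, -2.0]
time_s: 26.5
tool_pos: [0.4306, -0.3175, 0.2242]
tcp_rot: [[1.0, -0.009, -0.002], [-0.009, -1.0, 0.001], [-0.002, -0.001, -1.0]]
wrist_force: [0.4, 1.0, -1.7]
width: 0.0249
gripper_force: 60.1
time_s: 26.8
tool_pos: [0.4319, -0.3158, 0.2253]
tcp_rot: [[1.0, -0.004, 0.0], [-0.004, -1.0, 0.0], [0.0, -0.0, -1.0]]
wrist_force: [0.2, -0.5, -2.6]
width: 0.0244
gripper_force: 60.1
```

```bash
python3 -m creep '{"jaw":[1,1,1,1,1,1,1,1],"slide":[[0,0.004,0.1],[0,0,0.1],[0,0,0.1],[0,0,0.08],[0,0,0.05],[0,0,0.03],[0,0,0],[0,0,0]],"angular":[[0,0,0],[0,0,0],[0,0,0],[0,0,0],[0,0,0],[0,0,0],[0,0,0],[0,0,0]]}'
for i in 1 2; do python3 -m creep '{"jaw":[1,1,1],"slide":[[0,0,0.01],[0,0,0],[0,0,0]],"angular":[[0,0,0],[0,0,0],[0,0,0]]}' | egrep 'pos|force: \['; done
```

```text
time_s: 27.6
tool_pos: [0.432, -0.318, 0.1339]
tcp_rot: [[1.0, -0.006, 0.001], [-0.006, -1.0, -0.001], [0.001, 0.001, -1.0]]
wrist_force: [1.3, -0.7, -2.6]
width: 0.0246
gripper_force: 60.3
tool_pos: [0.4316, -0.3179, 0.1316]
wrist_force: [-0.5, 1.4, -1.7]
tool_pos: [0.4315, -0.3178, 0.1292]
wrist_force: [0.1, 0.3, -2.2]
```

```bash
for i in 1 2; do python3 -m creep '{"jaw":[1,1,1],"slide":[[0,0,0.008],[0,0,0],[0,0,0]],"angular":[[0,0,0],[0,0,0],[0,0,0]]}' | egrep 'pos|force: \['; done
```

```text
tool_pos: [0.4315, -0.3178, 0.1276]
wrist_force: [-0.5, 0.1, -2.4]
tool_pos: [0.4315, -0.3178, 0.126]
wrist_force: [-0.7, -0.1, -2.6]
```

```bash
for i in 1 2 3; do python3 -m creep '{"jaw":[1,1],"slide":[[0,0,0.003],[0,0,0]],"angular":[[0,0,0],[0,0,0]]}' | egrep 'pos|force: \['; done
```

```text
tool_pos: [0.4315, -0.3178, 0.1254]
wrist_force: [0.2, 0.3, -2.0]
tool_pos: [0.4316, -0.3179, 0.125]
wrist_force: [0.0, 0.0, -1.4]
tool_pos: [0.4318, -0.318, 0.1249]
wrist_force: [-0.8, 0.2, 4.6]
```

```bash
python3 -m creep '{"jaw":[0,0,0,0,0,0,0,0],"slide":[[0,0,0],[0,0,0],[0,0,0],[0,0,0],[0,0,0],[0,0,0],[0,0,-0.03],[0,0,-0.05]],"angular":[[0,0,0],[0,0,0],[0,0,0],[0,0,0],[0,0,0],[0,0,0],[0,0,0],[0,0,0]]}'
python3 -m creep '{"jaw":[0,0,0,0,0,0],"slide":[[0,0,-0.1],[0,0,-0.1],[0,0,-0.1],[0,0,-0.1],[0,0,0],[0,0,0]],"angular":[[0,0,0],[0,0,0],[0,0,0],[0,0,0],[0,0,0],[0,0,0]]}'
python3 - <<'E'
from h import *
w=wrist();print(proj(w,[.4314,-.3176,.142]));x,y=180,80
cv2.imwrite('pics/w5.png',cv2.resize(w['frame'][y:y+200,x:x+200,::-1],(600,600),interpolation=cv2.INTER_CUBIC))
for q in('handle','foot'):print(q,[(round(r['conf'],2),np.round(r['location']).tolist(),int(r['pixels'].sum())) for r in arm.regions_of('wrist',q)])
E
```

```text
time_s: 30.2
tool_pos: [0.4312, -0.3176, 0.1404]
tcp_rot: [[1.0, -0.006, -0.001], [-0.006, -1.0, 0.001], [-0.001, -0.001, -1.0]]
wrist_force: [-0.8, -0.0, -0.9]
width: 0.0852
gripper_force: 0.0
time_s: 30.8
tool_pos: [0.4316, -0.3179, 0.2209]
tcp_rot: [[1.0, -0.006, 0.001], [-0.006, -1.0, -0.001], [0.001, 0.001, -1.0]]
wrist_force: [-0.6, -0.1, 0.0]
width: 0.0858
gripper_force: 0.0
[283.31787083 231.15764729]
handle [(0.76, [285.0, 207.0], 3512)]
foot [(0.76, [285.0, 206.0], 3431)]
```

View pics/w5.png

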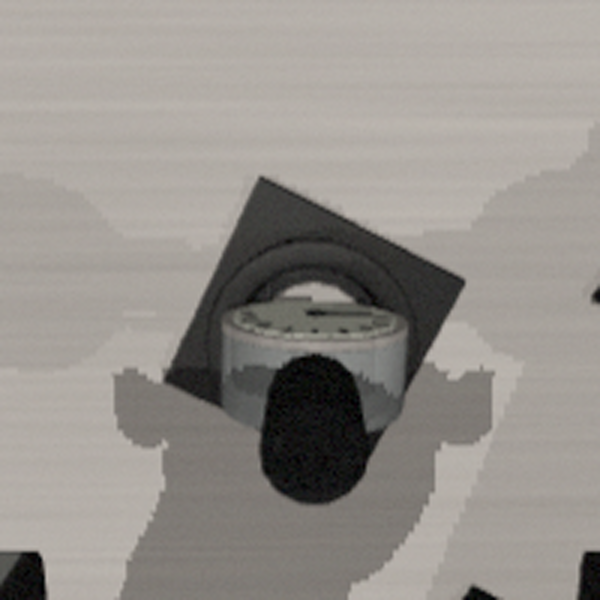

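The gauge stands upright in its cradle: handle at crop (313,460), collar around its foot, needle at 0. Next I close the jaws and go beyond the left station's tab.

```bash
python3 -m creep '{"jaw":[0,0,0,1,1,1,1,1],"slide":[[0,0,-0.1],[0,0,0],[0.0985,-0.2055,0],[0.0985,-0.2055,0],[0.0985,-0.2055,0],[0.0985,-0.2055,0],[0.0985,-0.2055,0],[0.0985,-0.2055,0]],"angular":[[0,0,-0.098],[0,0,-0.098],[0,0,0],[0,0,0],[0,0,0],[0,0,0],[0,0,0],[0,0,0]]}' | egrep 'pos|force: \['
python3 -m creep '{"jaw":[1,1,1,1,1,1,1,1],"slide":[[0.0985,-0.2055,0],[0.0985,-0.2055,0],[0.0985,-0.2055,0],[0.0985,-0.2055,0],[0.0985,-0.2055,0],[0,0,0],[0,0,0],[0,0,0]],"angular":[[0,0,0],[0,0,0],[0,0,0],[0,0,0],[0,0,0],[0,0,0],[0,0,0],[0,0,0]]}'
python3 - <<'E'
from h import *
t=arm.read_camera('top')
for q in('tab_1',):print(q,[(round(r['conf'],2),np.round(r['location']).tolist(),np.round(onz(t,r['location'],.072),3).tolist()) for r in arm.regions_of('top',q)])
s=arm.state();R=np.array(s['tcp_rot']);print((R.T@(np.array([.5793,.161,.081])-s['tool_pos'])/.2).round(4))
E
```

```text
tool_pos: [0.512, -0.0547, 0.2395]
wrist_force: [1.1, -0.7, 0.1]
time_s: 32.55
tool_pos: [0.579, 0.1598, 0.2393]
tcp_rot: [[0.989, 0.146, -0.002], [0.146, -0.989, -0.001], [-0.002, 0.001, -1.0]]
wrist_force: [-0.1, -0.5, -0.0]
width: -0.0002
gripper_force: 0.0
tab_1 [(0.92, [267.0, 168.0], [0.573, -0.039, 0.072]), (0.72, [236.0, 175.0], [0.556, 0.041, 0.072]), (0.42, [203.0, 169.0], [0.571, 0.128, 0.072])]
[ 0.002  -0.0089  0.7944]
```

```bash
python3 -m creep '{"jaw":[1,1,1,1,1,1,1,1],"slide":[[0,-0.005,0.2],[0,0,0.2],[0,0,0.17],[0,0,0.1],[0,0,0],[0,0,0.05],[0,0,0.04],[0,0,0]],"angular":[[0,0,0],[0,0,0],[0,0,0],[0,0,0],[0,0,0],[0,0,0],[0,0,0],[0,0,0]]}'
python3 -m creep '{"jaw":[1,1,1,1],"slide":[[0,0,0.02],[0,0,0.012],[0,0,0],[0,0,0]],"angular":[[0,0,0],[0,0,0],[0,0,0],[0,0,0]]}'
```

```text
time_s: 33.45
tool_pos: [0.5791, 0.1618, 0.0881]
tcp_rot: [[0.989, 0.147, -0.0], [0.147, -0.989, -0.0], [-0.0, 0.0, -1.0]]
wrist_force: [-0.0, 0.0, -0.4]
width: 0.0
gripper_force: 0.0
time_s: 33.85
tool_pos: [0.5793, 0.1623, 0.082]
tcp_rot: [[0.989, 0.147, 0.0], [0.147, -0.989, 0.0], [0.0, 0.0, -1.0]]
wrist_force: [0.4, -0.5, 0.0]
width: 0.0001
gripper_force: 0.0
```

```bash
python3 -m creep '{"jaw":[1,1,1,1],"slide":[[-0.05,0,0],[-0.05,0,0],[-0.05,0,0],[0,0,0]],"angular":[[0,0,0],[0,0,0],[0,0,0],[0,0,0]]}' | egrep 'pos|force: \['
python3 -m creep '{"jaw":[1,1,1,1,1,1],"slide":[[-0.05,0,0],[-0.05,0,0],[-0.05,0,0],[-0.05,0,0],[-0.05,0,0],[0,0,0]],"angular":[[0,0,0],[0,0,0],[0,0,0],[0,0,0],[0,0,0],[0,0,0]]}' | egrep 'pos|force: \['
```

```text
tool_pos: [0.5478, 0.1576, 0.082]
wrist_force: [-0.1, 0.2, -0.3]
tool_pos: [0.4979, 0.1501, 0.0817]
wrist_force: [-0.0, 1.2, -0.2]
```

```bash
for i in 1 2 3; do python3 -m creep '{"jaw":[1,1,1],"slide":[[-0.015,0,0],[0,0,0],[0,0,0]],"angular":[[0,0,0],[0,0,0],[0,0,0]]}' | egrep 'pos|force: \['; done
```

```text
tool_pos: [0.4967, 0.1499, 0.0815]
wrist_force: [0.4, 0.3, 0.0]
tool_pos: [0.494, 0.1496, 0.0818]
wrist_force: [1.1, 0.3, -1.3]
tool_pos: [0.4911, 0.1492, 0.0819]
wrist_force: [0.6, 0.1, -1.3]
```

```bash
for i in 1 2 3; do python3 -m creep '{"jaw":[1,1,1],"slide":[[-0.012,0,0],[0,0,0],[0,0,0]],"angular":[[0,0,0],[0,0,0],[0,0,0]]}' | egrep 'pos|force: \['; done
python3 - <<'E'
from h import *
t=arm.read_camera('top');w=wrist()
a=cv2.resize(t['frame'][150:230,170:300,::-1],(520,320),interpolation=cv2.INTER_CUBIC)
b=cv2.resize(w['frame'][60:380,100:460,::-1],(280,249))
o=np.zeros((320,800,3),np.uint8);o[:,:520]=a;o[:249,520:]=b
cv2.imwrite('pics/p1.png',o)
E
```

```text
tool_pos: [0.4909, 0.1491, 0.0822]
wrist_force: [7.0, 0.8, -5.9]
tool_pos: [0.4907, 0.1492, 0.0826]
wrist_force: [12.3, 1.6, -8.6]
tool_pos: [0.4905, 0.1491, 0.0829]
wrist_force: [17.8, 2.3, -12.7]
```

View pics/p1.png

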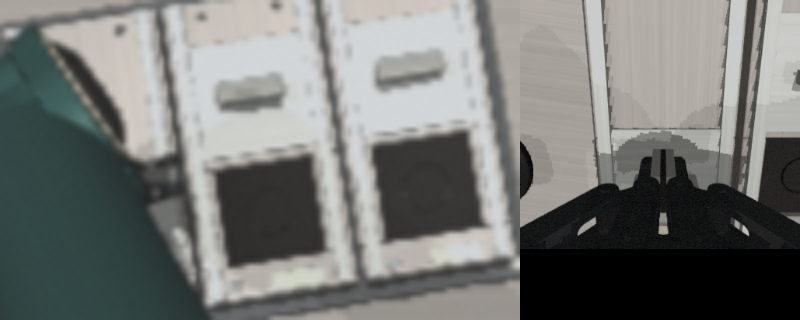

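The shutter is hard against its stop (18 N), with the TCP where predicted. Backing off and rising clear.

```bash
python3 -m creep '{"jaw":[1,1,1,1,1,1,1,1],"slide":[[0.05,0,0],[0.1,0,0],[0,0,0],[0,0,-0.2],[0,0,-0.2],[0,0,-0.2],[0.1,0.2,-0.1],[0.1,0.2,0]],"angular":[[0,0,0],[0,0,0],[0,0,0],[0,0,0],[0,0,0],[0,0,0],[0,0,0],[0,0,0]]}'
python3 -m creep '{"jaw":[1,1,1,1,1,1,1,1],"slide":[[0,0.2,0],[0,0.2,0],[0,0.2,0],[0,0.2,0],[-0.1,0.2,0],[-0.1,0.2,0],[0,0,0],[0,0,0]],"angular":[[0,0,0],[0,0,0],[0,0,0],[0,0,0],[0,0,0],[0,0,0],[0,0,0],[0,0,0]]}'
python3 - <<'E'
from h import *
t=arm.read_camera('top');s=arm.read_camera('scene')
a=cv2.resize(t['frame'][150:250,170:430,::-1],(780,300),interpolation=cv2.INTER_CUBIC)
b=cv2.resize(s['frame'][160:300,130:430,::-1],(640,299),interpolation=cv2.INTER_CUBIC)
o=np.zeros((600,800,3),np.uint8);o[:300,:780]=a;o[300:599,:640]=b
cv2.imwrite('pics/p2.png',o)
for c in('top','scene'):
  for q in('tab_1','handle'):print(c,q,[(round(r['conf'],2),np.round(r['location']).tolist()) for r in arm.regions_of(c,q)])
E
```

```text
time_s: 37.55
tool_pos: [0.5659, 0.0804, 0.2257]
tcp_rot: [[0.988, 0.151, 0.005], [0.151, -0.989, 0.001], [0.005, -0.0, -1.0]]
wrist_force: [0.5, -0.6, 0.2]
width: 0.0
gripper_force: 0.0
time_s: 38.35
tool_pos: [0.5593, -0.1647, 0.2214]
tcp_rot: [[0.99, 0.144, -0.002], [0.144, -0.99, 0.001], [-0.002, -0.001, -1.0]]
wrist_force: [0.9, 0.7, 0.5]
width: -0.0001
gripper_force: 0.0
top tab_1 [(0.97, [269.0, 168.0]), (0.63, [198.0, 207.0])]
top handle [(0.63, [196.0, 208.0]), (0.63, [378.0, 229.0]), (0.62, [375.0, 220.0])]
scene tab_1 [(0.97, [256.0, 257.0]), (0.64, [341.0, 254.0]), (0.6, [293.0, 269.0])]
scene handle [(0.5, [199.0, 197.0]), (0.34, [298.0, 263.0]), (0.31, [331.0, 276.0])]
```

View pics/p2.png

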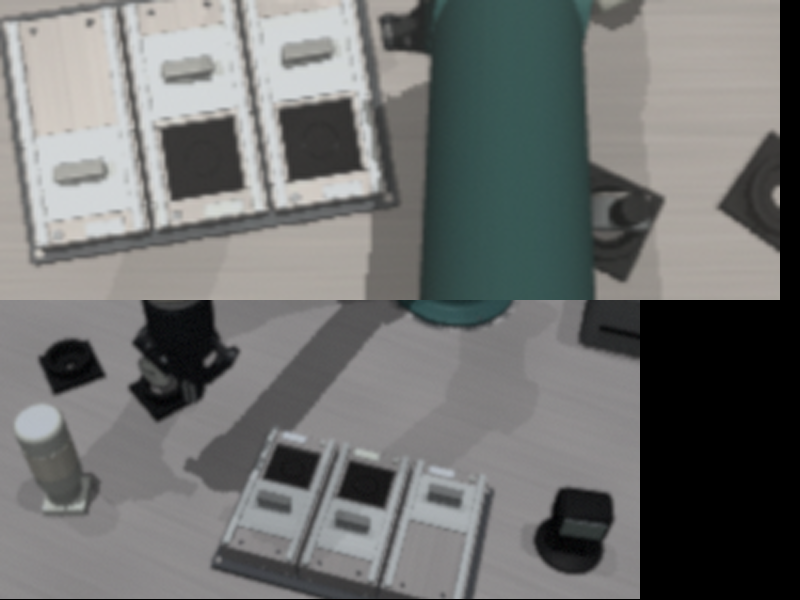

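The left shutter is fully shut, with its tab at (80,170). The other two wells are open, and the gauge is upright in its cradle at (615,210). The robot touches nothing.

```bash
python3 -c "
from cell import arm
print(arm.hand_in())"
```

```text
the job is handed in; nothing more can be done
None
```

I handed the job in at about 38 s: the left-hand station's cushion is the hard one (pointer about 2.5 rad, against 1.0–1.1 at the other two), so its shutter is fully shut, the other shutters stay open, and the gauge is back upright in its cradle.

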